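# Press the oak book stop into the corner of the bedside shelf and hold it

### The arm

A 7-joint arm with a two-finger parallel gripper is mounted at the origin on the work surface. World frame = base frame: x ahead of the robot, y to its left, z up, the work surface at z = 0. Lengths are in m, angles in rad, forces in N, time in s.
With the tool pointing down it reaches from about 0.4 to 0.85 m from the base axis. Payload 10.4 kg.
Tool frame: the origin (TCP) lies midway between the tips of the shut fingers; the grasp point (between the pads) lies 19 mm behind it (manip.grasp_offset is the distance from the TCP to the grasp point, in m); z points along the fingers, y is the line along which they close (so a half turn about z gives the same grasp; the last joint's range is limited). The gripper opens to 85 mm and grips with 20 to 120 N. Pads are 22 mm wide; open, the fingers measure 114 mm over their backs; the gripper's body (76 mm by 85 mm) begins 54 mm behind the grasp point. The pads swing forward as they close: fully open they stand 13 mm farther back than shut.
Start: joints at [-0.023, 0.332, -0.065, 1.46, 0.022, 1.35, -0.088], TCP at [0.625, 0, 0.231] pointing down, gripper open.
Joint ranges: [-2.6, 2.6], [-0.5, 2.12], [-1.47, 1.34], [0.16, 2.42], [-1.27, 4.41], [0.06, 2.06], [-2.6, 2.6]. Speed limits (rad/s): [2.22, 2.22, 2.79, 2.79, 3.14, 3.14, 3.14].

### API

Orientations are given as a unit quaternion [x, y, z, w].
In Python, from workcell import manip gives the robot as it stands.
- The arm moves only by the shell command python3 jog.py 'ROWS' [FORCE]. ROWS is a JSON object whose key "moves" holds a list of rows, 1 to 20 of them, each of 7 numbers: a rotation vector rx, ry, rz in rad, then dx, dy, dz in units of 25 mm, then the opening from 0.0 (shut) to 1.0 (fully open); each row is the pose to reach, as a shift and turn from the pose commanded when the command began, along the tool's axes at that moment; what a row does not reach only later rows make up. A row lasts 1/8 s, in which the tool goes at most 0.0625 m and 0.188 rad, less where a joint would pass 70% of its speed; a pose out of reach is approached as far as the arm can. The fingers move at their own pace and stop on an object; FORCE is the grip in N (left out, the last holds). Time passes only in rows, so rows that do not move let the fingers close. It prints the time, the measured TCP pose, the force, the opening and the grip force at its end. Input that does not fit is refused with a message, and nothing moves.
- manip.get_obs(): the state, without advancing time (a new reading comes with each control period).
- manip.camera(name): name is "scene" or "side" or "wrist"; returns the picture (384x512x3 uint8, blue, green, red); there is no depth.
- manip.calibration(name): a dict with "fx", "fy", "cx", "cy" (pixels), "k1" (the pictures are not rectified: a ray, as slopes to the right and down, at radius r is drawn at 1 + k1 r^2 times it, then the intrinsics apply), "world_from_camera" (4x4, takes a point from camera to world coordinates); the wrist camera has in their place "tool_from_camera" (4x4, takes a point from camera to tool coordinates, whose origin is the TCP and whose axes are the flange's). Camera axes: x right, y up, looking along -z (the intrinsics and any distortion apply to the point x, -y, -z); pixel columns grow to the right and rows downward; lengths in m; the calibration is good to about 2 mm. A picture is of the moment at which its call begins: read the wrist's pose just before it. calibration takes no time and is no camera call.
- manip.hand_in(): hands the job in; it is judged then, once.
The state is a dict: "clock": time; "joint_pos": joint angles; "joint_velocities": joint speeds; "tau": joint torques, N m; "position": TCP position; "ee_rot": TCP orientation; "ft_force": force on the tool from outside, world axes, zero at the start; "torque": the same for the moment, N m; "grip_width": opening from 0.0 (shut) to 1.0 (fully open); "grasp_force": force on a finger pad.
Only numpy, scipy, OpenCV 4.12 (cv2) and the standard library are available. Lean on these libraries where they do the work, as an engineer would, in place of code of your own. Each camera call takes 0.05 s, during which the arm holds its last target. There are 200 camera calls.

### The job

The adhesive is already on: lift the oak book stop off the freely spinning turntable, and set it upright on the bedside shelf board with its foot lengthwise along the back rail and its end up against the end stop, with no gap at either. Then press it firmly with one slanting push, so that it bears on the board and on the rail at the same time with about 10 N each, and finish while still holding that push: do not let go. Leave the cup standing on the turntable, and do not disturb the clock, the book or the glasses case.

Things in the scene. Friction and masses are not known exactly. Their poses are not given: they have to be found in the camera images.
- book_stop: Loose oak block of inverted-T section, about 0.12 kg, on the turntable. Foot 50 (x) x 70 (y) x 18 (z) mm; on its middle an upright plate 20 (x) x 70 (y) mm, from 18 to 70 mm above the underside: grip it across the 20 mm. Origin: centre of the foot's underside; y lengthwise, z up. Same either way round (half turn about z).
- end_stop: Oak stop, 60 (x) x 22 (y) x 16 (z) mm, fixed on the shelf board against the rail. Origin: the inner corner on the board's top, where the rail's face (plane x = 0) and the stop's face (plane y = 0) meet; x points level into the rail, y along the rail towards the stop, z up. The book stop's origin is at (-25, -35, 0) mm here when fully home.
- back_rail: Oak rail, 16 (x) x 320 (y) x 16 (z) mm, fixed along the far edge of the shelf board. Origin: middle of the foot of its front face, on the board's top surface; x points into the rail, y along it.
- shelf_board: The bedside shelf board, grey laminate, 180 (x) x 320 (y) x 18 (z) mm, lying fixed on the work surface. Origin: centre of its underside; y along the rail, its top 18 mm above the work surface. It is not slippery: a block pressed down on it with 10 N may need about 10 N more to slide, so bring it home lightly before bearing down.
- turntable: Foot of the black turntable, fixed on the work surface. Origin on the spin axis at the work surface; the disc's top is 26 mm above it.
- disc: The turntable's round black disc, 250 mm across, 12 mm thick, spinning freely about its upright axis when pushed off-centre. Origin: centre of its underside, 14 mm above the work surface.
- cup: White cup, 60 mm across the rim and 60 mm tall, standing loose on the turntable. Origin: centre of its underside. Leave it standing there.
- clock: Black alarm clock, a box 75 x 95 x 80 mm, loose, beyond the work. Origin: centre of its underside.
- book: Closed blue hardback, 130 x 195 x 28 mm, loose, lying flat beyond the work. Origin: centre of its underside.
- glasses_case: Dark glasses case, 65 x 160 x 40 mm, loose, beyond the work. Origin: centre of its underside.

How it is judged:
By the outcome, as a careful person would: the job done as asked, in the order asked, and still so for the second after the job is handed in, while the arm keeps its last pose, push and grip.
It also fails if it takes over 50 s, if anything falls off the work surface, if the arm or the gripper's body presses on something with over 40 N, if the wrist force passes 120 N, or if a joint passes its speed limit or range.

## Working session

There is one attempt and no reset: what is moved stays moved. The work goes in short steps, Python scripts to look and compute and a shell command to move; the robot and the scene stay as the last step left them, time stands still between calls to the robot, and variables do not carry over. Pictures are saved under pics/ and viewed, at most 10 in all, crops included, and the job is handed in when it is done.

```bash
ls; mkdir -p pics; python3 - <<'E'
from workcell import manip
import cv2,numpy as np
for n in ("scene","side"):
    cv2.imwrite(f"pics/{n}0.png",manip.camera(n)); c=manip.calibration(n); print(n,{k:(np.round(v,4).tolist() if k[0]=='w' else v) for k,v in c.items()})
print(manip.calibration("wrist")); o=manip.get_obs();print(o, manip.grasp_offset)
cv2.imwrite("pics/wrist0.png",manip.camera("wrist"))
E
```

```text
jog.py
pics
workcell.py
scene {'fx': 472.46912330008024, 'fy': 472.46912330008024, 'cx': 255.42969853884276, 'cy': 190.36226166192057, 'k1': 0.01654656227625025, 'world_from_camera': [[-0.8239, -0.4278, 0.3717, 1.032], [0.5666, -0.6334, 0.5269, 0.5965], [0.01, 0.6448, 0.7643, 0.8766], [0.0, 0.0, 0.0, 1.0]]}
side {'fx': 359.7850668535276, 'fy': 359.7850668535276, 'cx': 254.16763294718547, 'cy': 189.73680524370837, 'k1': 0.03913603107942943, 'world_from_camera': [[-0.8365, 0.425, -0.3459, 0.3672], [-0.5479, -0.6486, 0.5283, 0.429], [0.0001, 0.6314, 0.7754, 0.6329], [0.0, 0.0, 0.0, 1.0]]}
{'fx': 277.5747530685078, 'fy': 277.5747530685078, 'cx': 253.55938414381208, 'cy': 199.28160852764395, 'k1': -0.04558445509259878, 'tool_from_camera': array([[-1.63593869e-04,  9.62973984e-01,  2.69594285e-01,
         6.89572239e-02],
       [ 9.99999942e-01,  2.38357310e-04, -2.44582444e-04,
        -6.64782811e-04],
       [-2.99786299e-04,  2.69594230e-01, -9.62973967e-01,
        -1.42657845e-01],
       [ 0.00000000e+00,  0.00000000e+00,  0.00000000e+00,
         1.00000000e+00]])}
{'clock': 0.1, 'joint_pos': array([-0.02258838,  0.33281834, -0.06468177,  1.46084319,  0.02159145,
        1.34990999, -0.08848571]), 'joint_velocities': array([-0.00180896, -0.0009038 ,  0.00112065, -0.0008557 , -0.00105544,
       -0.00051332,  0.00023588]), 'tau': array([ 9.25707973e-04, -6.26745987e+01,  4.87730233e-02, -3.92438293e+01,
        1.62844139e-02,  6.89412060e-03, -5.92459219e-05]), 'position': array([ 6.24666394e-01, -1.83716021e-05,  2.30596164e-01]), 'ee_rot': array([ 7.07105760e-01,  7.07107511e-01, -4.73100932e-04, -4.33945148e-04]), 'ft_force': array([-0.05898011, -0.0887054 ,  0.23082369]), 'torque': array([-0.04082296, -0.00114855, -0.02606938]), 'grasp_force': 0.0, 'grip_width': 0.9997149079678843} 0.0187
```
View pics/scene0.png

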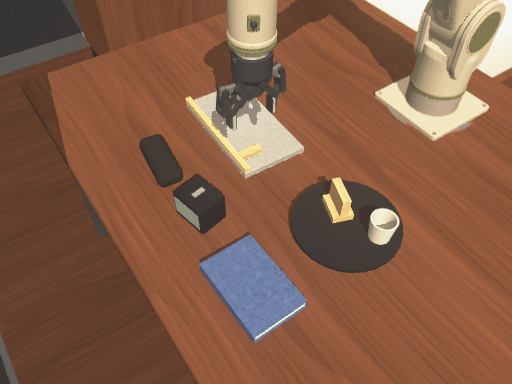

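View pics/side0.png

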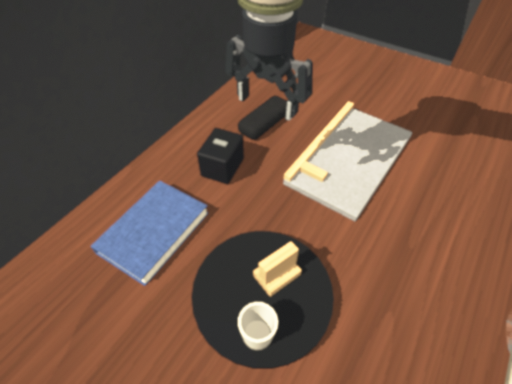

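View pics/wrist0.png

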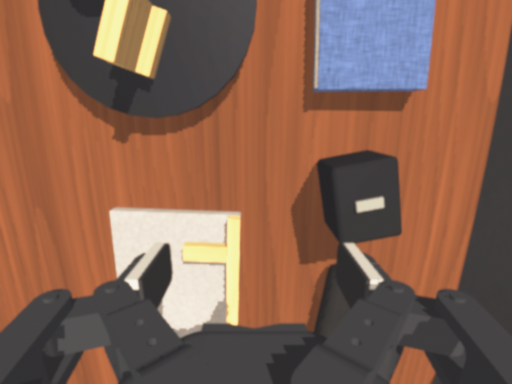

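The scene view shows the block on the disc (~340,200), the cup at (383,226), the rail from (187,98) to (247,168) and the end stop near (250,153). In the wrist view, right is +x and up is +y: the rail is at column ~233, the stop at row ~253, and the block at (132,40).

```bash
cat > h.py <<'E'
from workcell import manip
import cv2,numpy as np
from scipy.spatial.transform import Rotation as R
def snap(n,save=None):
    o=manip.get_obs(); im=manip.camera(n); c=dict(manip.calibration(n))
    if n=="wrist":
        T=np.eye(4);T[:3,:3]=R.from_quat(o["ee_rot"]).as_matrix();T[:3,3]=o["position"]
        c["world_from_camera"]=T@c["tool_from_camera"]
    if save: cv2.imwrite("pics/"+save,im)
    return im,c
def rays(c,px):
    K=np.array([[c["fx"],0,c["cx"]],[0,c["fy"],c["cy"]],[0,0,1]])
    u=cv2.undistortPoints(np.float64(px).reshape(-1,1,2),K,np.array([c["k1"],0,0,0.])).reshape(-1,2)
    W=np.asarray(c["world_from_camera"]); d=np.c_[u[:,0],-u[:,1],-np.ones(len(u))]@W[:3,:3].T
    return W[:3,3],d
def onz(c,px,z):
    p,d=rays(c,px); return (p+d*((z-p[2])/d[:,2])[:,None])
def two(c1,p1,c2,p2):
    a,d=rays(c1,[p1]);b,e=rays(c2,[p2]);d=d[0];e=e[0]
    s=np.linalg.lstsq(np.c_[d,-e],b-a,rcond=None)[0];x=a+s[0]*d;y=b+s[1]*e
    return (x+y)/2,np.linalg.norm(x-y)
def yellow(im):
    h=cv2.cvtColor(im,cv2.COLOR_BGR2HSV);return cv2.inRange(h,(16,70,70),(35,255,255))
E
python3 - <<'E'
from h import *
np.set_printoptions(precision=4,suppress=True)
for n in ("scene","side","wrist"):
    im,c=snap(n);m=yellow(im)
    cs,_=cv2.findContours(m,cv2.RETR_EXTERNAL,cv2.CHAIN_APPROX_NONE)
    for k in cs:
        if cv2.contourArea(k)>60:
            a=cv2.approxPolyDP(k,2.0,True).reshape(-1,2)
            print(n,cv2.contourArea(k));print(np.c_[a,onz(c,a,.034)[:,:2],onz(c,a,.096)[:,:2],onz(c,a,.044)[:,:2]])
    h=cv2.cvtColor(im,cv2.COLOR_BGR2HSV)
    big=[]
ims=[]
for n,(x,y) in (("scene",(320,170)),("side",(245,235)),("wrist",(85,0))):
    im=cv2.imread(f"pics/{n}0.png")[y:y+65,x:x+90] if n!="wrist" else cv2.imread("pics/wrist0.png")[0:90,85:180]
    ims.append(cv2.resize(im,(390,290),interpolation=cv2.INTER_CUBIC))
im=cv2.imread("pics/wrist0.png")[200:290,170:265];ims.append(cv2.resize(im,(390,290),interpolation=cv2.INTER_CUBIC))
cv2.imwrite("pics/crops.png",np.vstack([np.hstack(ims[:2]),np.hstack(ims[2:])]))
E
```

```text
scene 888.0
[[340.     178.       0.4329   0.0969   0.477    0.1337   0.44     0.1028]
 [332.     179.       0.4508   0.0886   0.4936   0.126    0.4577   0.0947]
 [330.     191.       0.4792   0.1147   0.5198   0.1501   0.4857   0.1204]
 [322.     195.       0.5024   0.1136   0.5414   0.1491   0.5087   0.1193]
 [322.     201.       0.5139   0.1274   0.552    0.1619   0.52     0.1329]
 [332.     223.       0.5356   0.1879   0.5722   0.218    0.5415   0.1928]
 [352.     219.       0.4916   0.2045   0.5313   0.2333   0.498    0.2091]
 [354.     214.       0.4784   0.1965   0.5191   0.2259   0.485    0.2013]
 [350.     207.       0.4724   0.1765   0.5136   0.2074   0.479    0.1815]
 [351.     200.       0.4567   0.1624   0.499    0.1944   0.4635   0.1676]]
scene 942.0
[[187.      97.       0.5874  -0.3721   0.6201  -0.3008   0.5927  -0.3606]
 [189.     107.       0.6039  -0.3316   0.6354  -0.2633   0.609   -0.3206]
 [244.     173.       0.6141  -0.0448   0.6449   0.0023   0.6191  -0.0372]
 [249.     172.       0.6023  -0.0408   0.634    0.0061   0.6074  -0.0332]
 [250.     168.       0.5
[... 7782 characters left out ...]
  -0.0438]]
wrist 4321.0
[[104.       0.       0.4605   0.2004   0.4904   0.1764   0.4653   0.1965]
 [ 93.      54.       0.4415   0.1455   0.4749   0.1316   0.4469   0.1433]
 [136.      73.       0.4895   0.1241   0.5141   0.1141   0.4935   0.1225]
 [153.      77.       0.5089   0.1195   0.5299   0.1103   0.5123   0.118 ]
 [166.      32.       0.5272   0.1664   0.5449   0.1486   0.53     0.1635]
 [168.      14.       0.5305   0.1845   0.5477   0.1634   0.5333   0.1811]
 [161.       8.       0.5232   0.1906   0.5417   0.1684   0.5262   0.187 ]
 [152.       6.       0.5134   0.1928   0.5337   0.1702   0.5167   0.1892]
 [147.       0.       0.5083   0.1989   0.5295   0.1752   0.5118   0.1951]]
```

View pics/crops.png

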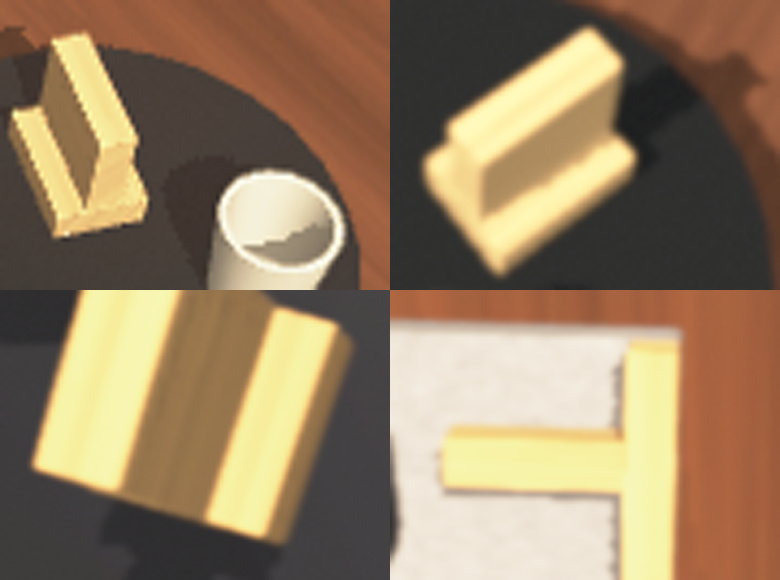

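The crops show the plate's top stripe clearly. It runs about 19° clockwise from +y, with its centre near (0.496, 0.162). The rail is yawed about 2° clockwise and the inner corner is near (0.586, -0.115). I'll move above the block and measure again.

Careful with the scale: shifts go in units of 25 mm. That gives: 0.162 m is 6.48, -0.129 m is -5.16.

```bash
python3 jog.py '{"moves": [[0,0,0.16,1.6,-1.2,0.28,0.7],[0,0,0.33,3.2,-2.4,0.6,0.7],[0,0,0.33,4.8,-3.8,0.88,0.7],[0,0,0.33,6.48,-5.16,1.2,0.7],[0,0,0.33,6.48,-5.16,1.2,0.7],[0,0,0.33,6.48,-5.16,1.2,0.7]]}'; python3 - <<'E'
from h import *
np.set_printoptions(precision=4,suppress=True)
im,c=snap("wrist","w1.png");m=yellow(im)
cs,_=cv2.findContours(m,cv2.RETR_EXTERNAL,cv2.CHAIN_APPROX_NONE)
for k in cs:
    if cv2.contourArea(k)>300:
        a=cv2.approxPolyDP(k,3,True).reshape(-1,2);print(np.c_[a,onz(c,a,.096)[:,:2],onz(c,a,.044)[:,:2]])
im,c=snap("scene")
h=cv2.cvtColor(im,cv2.COLOR_BGR2HSV)
print("cup rim approx",onz(c,[[383,220]],.086))
E
```

```text
clock: 1.05
position: [0.4964, 0.1616, 0.2016]
ee_rot: [0.814, 0.581, 0.0, 0.0]
ft_force: [-0.0, -0.9, -0.4]
grip_width: 0.698
grasp_force: 0.0
[[234.     153.       0.4929   0.2071   0.4877   0.203 ]
 [231.     217.       0.4697   0.1515   0.4596   0.1357]
 [243.     219.       0.4797   0.146    0.4717   0.129 ]
 [244.     235.       0.4752   0.1302   0.4662   0.11  ]
 [264.     235.       0.4934   0.124    0.4883   0.1024]
 [264.     220.       0.4982   0.1385   0.4941   0.12  ]
 [275.     218.       0.5087   0.1371   0.5068   0.1182]
 [278.     157.       0.5288   0.191    0.5311   0.1835]]
cup rim approx [[0.4731 0.2668 0.086 ]]
```

View pics/w1.png

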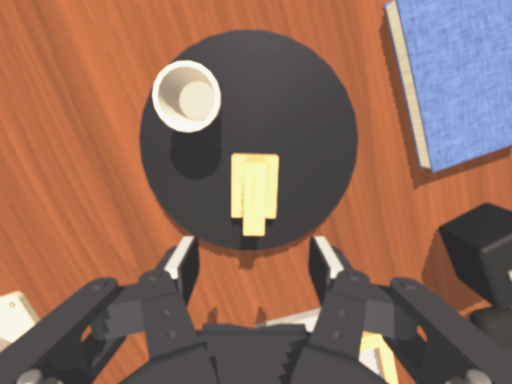

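The wrist view shows the block in full: near plate end (254,235), foot corners at (231,217), (275,218), (278,157) and (234,153). The cup at (187,97) is well clear of the fingers. The block centre is (0.4965, 0.160) and its yaw is about 21.3°, with a measured foot length of 71 mm. Next I descend and grip.

```bash
python3 jog.py '{"moves": [[0,0,0.04,-0.06,0,2,0.7],[0,0,0.04,-0.06,0,4,0.7],[0,0,0.04,-0.06,0,5.2,0.7],[0,0,0.04,-0.06,0,5.76,0.7],[0,0,0.04,-0.06,0,5.76,0.7],[0,0,0.04,-0.06,0,5.76,0.2],[0,0,0.04,-0.06,0,5.76,0],[0,0,0.04,-0.06,0,5.76,0],[0,0,0.04,-0.06,0,5.76,0],[0,0,0.04,-0.06,0,5.76,0],[0,0,0.04,-0.06,0,5.76,0]]}' 50
```

```text
clock: 2.52
position: [0.4963, 0.1608, 0.0585]
ee_rot: [0.825, 0.565, 0.001, 0.0]
ft_force: [-0.3, -0.6, 6.4]
grip_width: 0.225
grasp_force: 49.4
```

```bash
python3 jog.py '{"moves": [[0,0,0,0,0,-0.8,0],[0,0,0,0,0,-2.4,0],[0,0,0,0,0,-3.6,0],[0,0,-0.06,-1.88,1.12,-3.6,0],[0,0,-0.12,-3.76,2.24,-3.6,0],[0,0,-0.18,-5.64,3.32,-3.6,0],[0,0,-0.24,-7.52,4.4,-3.6,0],[0,0,-0.3,-9.44,5.52,-3.6,0],[0,0,-0.337,-11.36,6.64,-3.6,0],[0,0,-0.337,-11.36,6.64,-3.6,0],[0,0,-0.337,-11.36,6.64,-3.6,0]]}'; python3 - <<'E'
from h import *
np.set_printoptions(precision=4,suppress=True)
im,c=snap("wrist","w2.png");m=yellow(im)
im2,_=snap("side","s2.png")
cv2.imwrite("pics/v2.png",cv2.resize(np.hstack([im,im2]),(800,300)))
print(manip.get_obs()["position"],R.from_quat(manip.get_obs()["ee_rot"]).as_matrix()[:,0])
cs,_=cv2.findContours(m,cv2.RETR_EXTERNAL,cv2.CHAIN_APPROX_NONE)
for k in cs:
    if cv2.contourArea(k)>300:
        a=cv2.approxPolyDP(k,2,True).reshape(-1,2);print(np.c_[a,onz(c,a,.034)[:,:2]])
E
```

```text
clock: 3.9
position: [0.5475, -0.1638, 0.1471]
ee_rot: [0.719, 0.695, 0.0, -0.0]
ft_force: [0.0, 1.2, -2.1]
grip_width: 0.227
grasp_force: 49.2
[ 0.5477 -0.1627  0.1473] [0.0312 0.9995 0.0007]
[[316.      70.       0.604   -0.0533]
 [299.      70.       0.5894  -0.0529]
 [295.     103.       0.586   -0.0799]
 [297.     107.       0.5878  -0.0833]
 [293.     118.       0.5842  -0.0926]
 [230.     118.       0.5283  -0.0907]
 [231.     142.       0.5281  -0.1118]
 [293.     143.       0.5843  -0.1145]
 [295.     152.       0.5861  -0.1227]
 [292.     178.       0.5834  -0.1468]
 [216.     179.       0.5121  -0.1454]
 [211.     184.       0.5071  -0.15  ]
 [214.     241.       0.5057  -0.2084]
 [219.     242.       0.5106  -0.2096]
 [225.     232.       0.5173  -0.199 ]
 [230.     238.       0.5219  -0.2056]
 [232.     323.       0.5182  -0.3074]
 [254.     328.       0.5422  -0.3149]
 [274.     323.       0.5645  -0.309 ]
 [279.     232.       0.5708  -0.2008]
 [284.     234.       0.5757  -0.2031]
 [286.     241.       0.5777  -0.2107]
 [293.     242.       0.5847  -0.2121]
 [299.     247.       0.5908  -0.2178]
 [306.     265.       0.5983  -0.2383]]
```

View pics/v2.png

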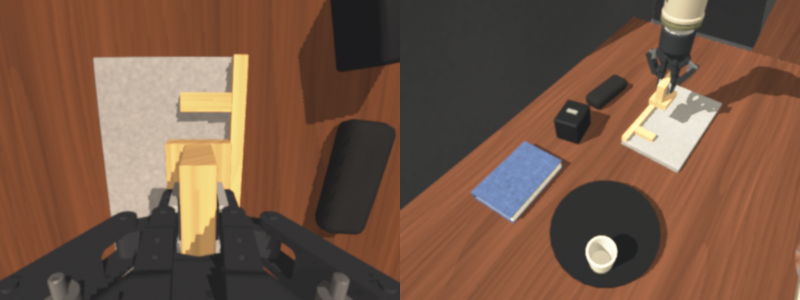

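The left view (wrist) shows the block gripped square, the stop face at row ~142 and the rail front at column ~293. The side view shows the cup standing and nothing disturbed. The inner corner is about (0.5855, -0.1145), so the origin at home is about (0.559, -0.1486). I'll lower short of both, just above the board.

In the tool's units: 0.093 m is 3.72, 0.088 m is 3.52.

```bash
python3 jog.py '{"moves": [[0,0,0,0,0,1.6,0],[0,0,0,0,0,3,0],[0,0,0,0,0,3.52,0],[0,0,0,0,0,3.72,0],[0,0,0,0,0,3.72,0],[0,0,0,0,0,3.72,0],[0,0,0,0,0,3.72,0]]}'; python3 jog.py '{"moves": [[0,0,0,0,0,0,0],[0,0,0,0,0,0,0],[0,0,0,0,0,0,0]]}'; python3 - <<'E'
from h import *
o=manip.get_obs();print(o["position"],o["ft_force"],o["torque"],R.from_quat(o["ee_rot"]).as_matrix())
E
```

```text
clock: 4.88
position: [0.5481, -0.1643, 0.0552]
ee_rot: [0.719, 0.695, 0.0, 0.001]
ft_force: [-0.0, 0.1, -1.2]
grip_width: 0.229
grasp_force: 49.1
clock: 5.25
position: [0.5476, -0.1642, 0.0543]
ee_rot: [0.719, 0.695, 0.0, 0.0]
ft_force: [0.4, -1.0, -1.1]
grip_width: 0.231
grasp_force: 49.1
[ 0.54759682 -0.16419481  0.05433304] [ 0.36870694 -0.95162838 -1.07574855] [-0.00823421 -0.04174276 -0.00350994] [[ 3.29955786e-02  9.99455496e-01  5.46407696e-05]
 [ 9.99455497e-01 -3.29955809e-02  4.20667114e-05]
 [ 4.38467098e-05  5.32230021e-05 -9.99999998e-01]]
```

In the tool's units: 0.011 m is 0.44, 0.01 m is 0.4.

```bash
python3 jog.py '{"moves": [[0,0,0,0.2,0.16,0.06,0],[0,0,0,0.4,0.32,0.1,0],[0,0,0,0.44,0.36,0.1,0],[0,0,0,0.44,0.36,0.1,0],[0,0,0,0.44,0.36,0.1,0],[0,0,0,0.44,0.36,0.1,0]]}'; python3 - <<'E'
from h import *
im,c=snap("wrist");im2,_=snap("scene")
a=cv2.resize(im[100:280,170:340],(425,450),interpolation=cv2.INTER_CUBIC);b=cv2.resize(im2[90:200,190:290],(370,450),interpolation=cv2.INTER_CUBIC)
cv2.imwrite("pics/v3.png",np.hstack([a,b]))
E
```

```text
clock: 6.0
position: [0.5569, -0.1537, 0.0519]
ee_rot: [0.719, 0.695, 0.0, 0.0]
ft_force: [-0.2, 0.4, -1.9]
grip_width: 0.225
grasp_force: 49.1
```

View pics/v3.png

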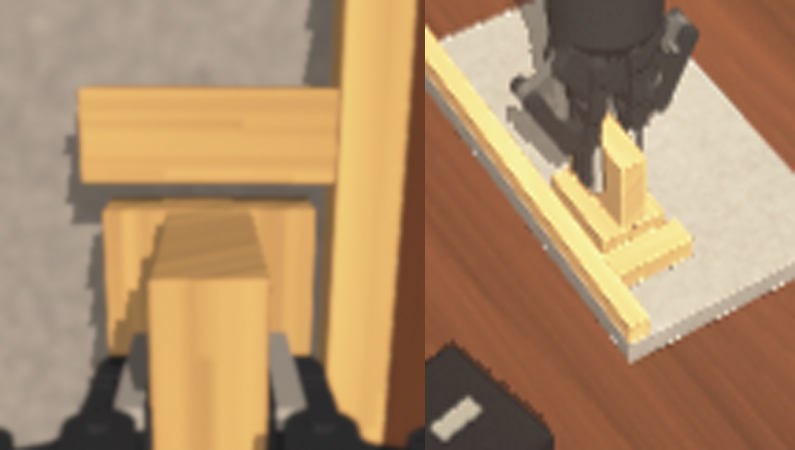

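Left (wrist crop): the foot's end edge (row ~200) is about 4 mm from the stop face (row ~184), and its side (col 315) is about 5 mm from the rail (col ~340). It looks square. I'll creep in, watching the force.

In the tool's units: 0.003 m is 0.12, 0.002 m is 0.08.

```bash
python3 jog.py '{"moves": [[0,0,0,0.04,0.06,0,0],[0,0,0,0.08,0.12,0,0],[0,0,0,0.08,0.12,0,0],[0,0,0,0.08,0.12,0,0]]}'; python3 jog.py '{"moves": [[0,0,0,0.02,0,0,0],[0,0,0,0.04,0,0,0],[0,0,0,0.04,0,0,0],[0,0,0,0.04,0,0,0]]}'; python3 jog.py '{"moves": [[0,0,0,0.02,0,0,0],[0,0,0,0.04,0,0,0],[0,0,0,0.04,0,0,0],[0,0,0,0.04,0,0,0]]}'
```

```text
clock: 6.6
position: [0.56, -0.1516, 0.0518]
ee_rot: [0.719, 0.695, 0.0, 0.0]
ft_force: [-0.4, -0.1, -1.0]
grip_width: 0.232
grasp_force: 49.1
clock: 7.1
position: [0.5601, -0.1506, 0.0519]
ee_rot: [0.719, 0.695, 0.0, 0.0]
ft_force: [0.4, 1.1, -1.5]
grip_width: 0.229
grasp_force: 49.1
clock: 7.6
position: [0.5601, -0.1496, 0.0518]
ee_rot: [0.719, 0.695, 0.0, 0.0]
ft_force: [0.2, -0.6, -1.2]
grip_width: 0.229
grasp_force: 49.1
```

```bash
for i in 1 2 3; do python3 jog.py '{"moves": [[0,0,0,0.016,0,0,0],[0,0,0,0.028,0,0,0],[0,0,0,0.028,0,0,0]]}' | egrep 'pos|ft'; done
```

```text
position: [0.5601, -0.1489, 0.0518]
ft_force: [0.2, -0.2, -1.5]
position: [0.5601, -0.1486, 0.0519]
ft_force: [-0.3, -1.7, -1.9]
position: [0.5601, -0.1484, 0.0519]
ft_force: [-0.5, -4.1, -0.9]
```

```bash
for i in 1 2 3; do python3 jog.py '{"moves": [[0,0,0,0,0.016,0,0],[0,0,0,0,0.032,0,0],[0,0,0,0,0.032,0,0]]}' | egrep 'pos|ft'; done; python3 - <<'E'
from h import *
o=manip.get_obs();print(o["clock"],o["torque"],R.from_quat(o["ee_rot"]).as_rotvec())
E
```

```text
position: [0.5605, -0.1484, 0.0518]
ft_force: [-1.7, -4.2, -0.9]
position: [0.5611, -0.1484, 0.0516]
ft_force: [-1.8, -4.8, -0.2]
position: [0.5615, -0.1484, 0.0515]
ft_force: [-2.7, -5.9, 0.9]
9.85 [-1.08783601  0.92331216 -0.12643519] [-2.25811917 -2.18272104  0.00289964]
```

```bash
for i in 1 2; do python3 jog.py '{"moves": [[0,0,0,0,0.016,0,0],[0,0,0,0,0.032,0,0],[0,0,0,0,0.032,0,0]]}' | egrep 'pos|ft'; done; python3 - <<'E'
from h import *
o=manip.get_obs();print(o["clock"],o["torque"]);print(R.from_quat(o["ee_rot"]).as_matrix())
im,c=snap("wrist");im2,_=snap("scene")
a=cv2.resize(im[100:280,170:340],(425,450),interpolation=cv2.INTER_CUBIC);b=cv2.resize(im2[90:200,190:290],(370,450),interpolation=cv2.INTER_CUBIC)
cv2.imwrite("pics/v4.png",np.hstack([a,b]))
E
```

```text
position: [0.5617, -0.1484, 0.0514]
ft_force: [-7.3, -3.7, 2.0]
position: [0.5618, -0.1484, 0.0513]
ft_force: [-10.6, -4.0, 4.3]
10.6 [-0.92544493  2.23580421 -0.29329856]
[[ 3.45505669e-02  9.99391483e-01 -4.78771472e-03]
 [ 9.99402937e-01 -3.45509558e-02  1.48795604e-06]
 [-1.63933069e-04 -4.78490756e-03 -9.99988539e-01]]
```

View pics/v4.png

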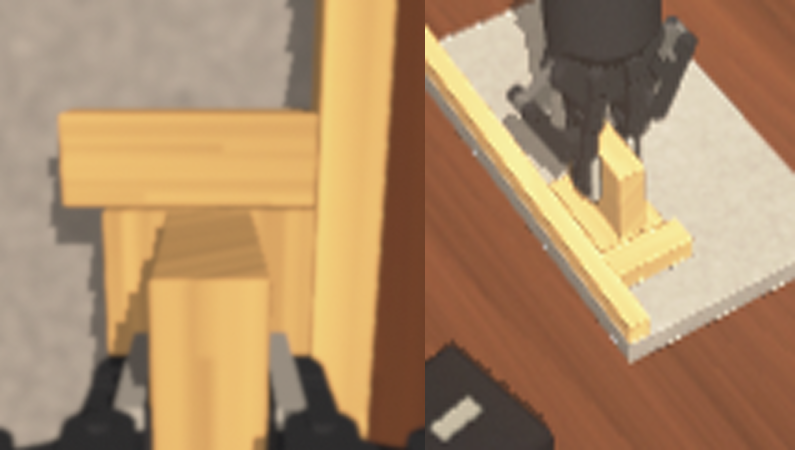

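The wrist crop shows the foot touching the stop (row ~207) and the rail (col ~315) with no visible gap. The push has tipped the block about 0.3°. I'll ease off, level it, and lower onto the board lightly.

In the tool's units: -0.0014 m is -0.056, -0.0008 m is -0.032.

```bash
python3 jog.py '{"moves": [[-0.001,0,0,0,-0.032,0,0],[-0.001,0,0,0,-0.056,0,0],[-0.001,0,0,0,-0.056,0,0],[-0.001,0,0,0,-0.056,0,0]]}' | egrep 'pos|ft';for i in 1 2 3; do  python3 jog.py '{"moves": [[0,0,0,0,0,0.008,0],[0,0,0,0,0,0.016,0],[0,0,0,0,0,0.016,0],[0,0,0,0,0,0.016,0]]}' | egrep 'pos|ft|clo'; python3 -c "
from h import *
o=manip.get_obs();print(o['ft_force'],o['torque'],R.from_quat(o['ee_rot']).as_matrix()[:2,2])"; done
```

```text
position: [0.5616, -0.1484, 0.0512]
ft_force: [-3.2, -4.6, -2.7]
clock: 11.7
position: [0.5616, -0.1484, 0.0512]
ft_force: [-4.9, -4.3, 1.8]
[-4.85696446 -4.3357442   1.78461099] [-1.11055271  1.15348134 -0.23681783] [-0.00118687 -0.00045927]
clock: 12.2
position: [0.5616, -0.1484, 0.0509]
ft_force: [-5.3, -5.0, 2.4]
[-5.28546082 -5.00071739  2.35958266] [-1.06052214  1.24400067 -0.24410137] [-0.00115368 -0.00045744]
clock: 12.7
position: [0.5616, -0.1484, 0.0506]
ft_force: [-6.1, -3.8, 3.1]
[-6.10494636 -3.79851433  3.09251986] [-1.02746367  1.32261787 -0.2497854 ] [-0.00113302 -0.00047384]
```

```bash
for i in 1 2 3; do  python3 jog.py '{"moves": [[0,0,0,0,-0.004,0.008,0],[0,0,0,0,-0.008,0.016,0],[0,0,0,0,-0.008,0.016,0],[0,0,0,0,-0.008,0.016,0]]}' | egrep 'pos|clo'; python3 -c "
from h import *
o=manip.get_obs();print(o['ft_force'],o['torque'],R.from_quat(o['ee_rot']).as_matrix()[:2,2])"; done
```

```text
clock: 13.2
position: [0.5616, -0.1485, 0.0506]
[-7.03488672 -3.52726107  6.38929568] [-0.87227445  1.50522967 -0.20327938] [-0.00066557 -0.0004791 ]
clock: 13.7
position: [0.5616, -0.1485, 0.0506]
[-7.0375722  -3.42527631  9.42259299] [-0.8012849   1.64701464 -0.32137633] [-0.00022724 -0.00055765]
clock: 14.2
position: [0.5616, -0.1485, 0.0505]
[-8.69049404 -3.53486362 13.25457102] [-0.70833317  1.87868399 -0.29014178] [ 0.00021087 -0.00059424]
```

Board contact came at the expected height (TCP 0.0506) and the block is flat. I'll ease off to a light touch, then make the slanting push.

In the tool's units: -0.0012 m is -0.048, -0.0004 m is -0.016.

```bash
python3 jog.py '{"moves": [[0,0,0,0,-0.016,-0.024,0],[0,0,0,0,-0.032,-0.048,0],[0,0,0,0,-0.032,-0.048,0],[0,0,0,0,-0.032,-0.048,0],[0,0,0,0,-0.032,-0.048,0]]}' | egrep 'pos|ft';  python3 jog.py '{"moves": [[0,0,0,0,0.012,0.008,0],[0,0,0,0,0.024,0.016,0],[0,0,0,0,0.032,0.02,0],[0,0,0,0,0.032,0.02,0],[0,0,0,0,0.032,0.02,0]]}' | egrep 'pos|clo'; python3 -c "
from h import *
o=manip.get_obs();print(o['ft_force'],o['torque'],R.from_quat(o['ee_rot']).as_matrix()[:2,2])"
```

```text
position: [0.5614, -0.1484, 0.0507]
ft_force: [-0.7, -5.5, -0.1]
clock: 15.45
position: [0.5615, -0.1485, 0.0506]
[-5.63829108 -4.33773547  7.29787624] [-1.02620208  1.35979375 -0.214633  ] [-1.66429022e-05 -7.16774401e-04]
```

In the tool's units: 0.0008 m is 0.032, 0.0002 m is 0.008.

```bash
python3 jog.py '{"moves": [[0,0,0,0,0.016,0.004,0],[0,0,0,0,0.032,0.008,0],[0,0,0,0,0.032,0.008,0],[0,0,0,0,0.032,0.008,0],[0,0,0,0,0.032,0.008,0]]}' | egrep 'pos|clo'; python3 -c "
from h import *
for i in range(2):
  o=manip.get_obs();print(o['ft_force'],o['torque'],R.from_quat(o['ee_rot']).as_matrix()[:2,2])"
python3 jog.py '{"moves": [[0,0,0,0,0,0,0],[0,0,0,0,0,0,0],[0,0,0,0,0,0,0],[0,0,0,0,0,0,0],[0,0,0,0,0,0,0],[0,0,0,0,0,0,0]]}'
```

```text
clock: 16.08
position: [0.5616, -0.1486, 0.0506]
[-10.84190515  -4.84302757  11.5215127 ] [-0.83344988  2.39825512 -0.14655057] [-0.0015026  -0.00048782]
[-10.84190515  -4.84302757  11.5215127 ] [-0.83344988  2.39825512 -0.14655057] [-0.0015026  -0.00048782]
clock: 16.82
position: [0.5616, -0.1485, 0.0506]
ee_rot: [0.719, 0.695, -0.001, -0.0]
ft_force: [-11.7, -4.4, 13.1]
grip_width: 0.231
grasp_force: 51.4
```

```bash
python3 jog.py '{"moves": [[-0.001,0,0,0,-0.004,-0.008,0],[-0.001,0,0,0,-0.008,-0.012,0],[-0.001,0,0,0,-0.008,-0.012,0],[-0.001,0,0,0,-0.008,-0.012,0]]}' | grep ft; for i in 1 2 3 4; do python3 jog.py '{"moves": [[0,0,0,0,0,0,0],[0,0,0,0,0,0,0]]}' | grep ft; done;  python3 -c "
from h import *
o=manip.get_obs();print(o['clock'],o['position'],R.from_quat(o['ee_rot']).as_matrix()[:2,2])"
```

```text
ft_force: [-7.7, -5.1, 9.1]
ft_force: [-8.5, -4.0, 8.2]
ft_force: [-7.5, -5.0, 8.2]
ft_force: [-8.0, -5.6, 8.2]
ft_force: [-8.8, -3.8, 8.5]
18.325 [ 0.56151254 -0.14853705  0.05053554] [-0.00029079 -0.0005819 ]
```

In the tool's units: 0.0004 m is 0.016, 0.0002 m is 0.008.

```bash
python3 jog.py '{"moves": [[0,0,0,0,0.008,0.004,0],[0,0,0,0,0.016,0.004,0],[0,0,0,0,0.016,0.004,0],[0,0,0,0,0.016,0.004,0]]}' | grep ft; for i in 1 2 3 4 5; do python3 jog.py '{"moves": [[0,0,0,0,0,0,0],[0,0,0,0,0,0,0]]}' | grep ft; done;  python3 - <<'E'
from h import *
o=manip.get_obs();print(o['clock'],o['position'],R.from_quat(o['ee_rot']).as_matrix()[:2,2])
im,c=snap("wrist");im2,_=snap("scene")
a=cv2.resize(im[100:280,170:340],(400,425),interpolation=cv2.INTER_CUBIC);b=cv2.resize(im2[80:290,130:420],(400,290))
b=np.vstack([b,np.zeros((135,400,3),np.uint8)])
cv2.imwrite("pics/v5.png",np.hstack([a,b]))
E
```

```text
ft_force: [-10.3, -4.1, 11.5]
ft_force: [-9.4, -3.9, 10.5]
ft_force: [-10.5, -4.4, 12.4]
ft_force: [-11.4, -5.4, 11.2]
ft_force: [-10.3, -4.4, 11.4]
ft_force: [-11.2, -4.5, 10.9]
20.075 [ 0.56158903 -0.14854332  0.05055849] [-0.00095628 -0.00047367]
```

View pics/v5.png

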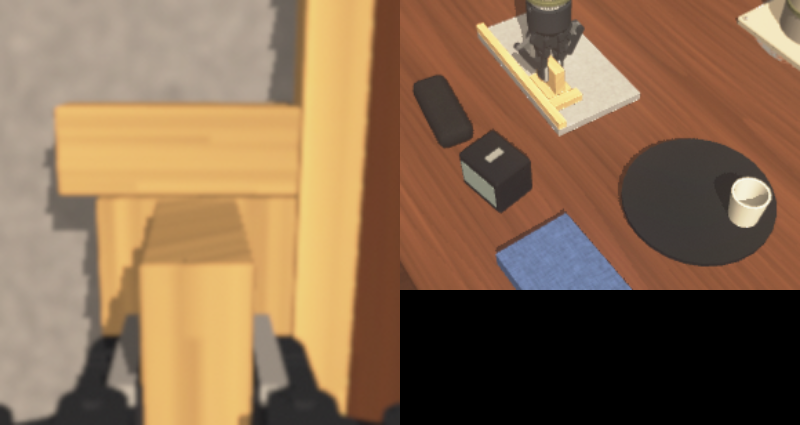

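The block is home against both the rail and the stop. The cup is standing and the clock, book and case are in place. The downward force is slightly high, so I'll trim it and hand in.

```bash
python3 jog.py '{"moves": [[0,0,0,0,0,-0.008,0],[0,0,0,0,0,-0.008,0],[0,0,0,0,0,-0.008,0]]}' | grep ft; for i in 1 2 3 4 ; do python3 jog.py '{"moves": [[0,0,0,0,0,0,0],[0,0,0,0,0,0,0]]}' | grep ft; done
```

```text
ft_force: [-9.4, -3.9, 8.2]
ft_force: [-9.6, -4.4, 8.9]
ft_force: [-8.3, -3.7, 9.6]
ft_force: [-9.3, -4.8, 9.0]
ft_force: [-9.6, -4.2, 9.1]
```

```bash
python3 -c "
from workcell import manip
print(manip.hand_in())"
```

```text
the job is handed in; nothing more can be done
None
```

I handed in the job with the book stop upright against the rail and the end stop, no visible gap at either, and the arm still holding a push of about 10 N on the board and 9 N on the rail; the cup was still standing on the turntable, and the clock, book and glasses case were untouched.

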